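Draw the spice tote forward with the pull hook

TASK

The spice tote stands too deep under the low shelf to be reached by hand. Pick up the pull hook by its grip, drop its blade inside the tote's front lip and drag the tote forward until it is square and snug against both pads of the front stop, pulling it home with a gentle pull of about 10 N on the stop for half a second, never a yank. Then unhook and stand the hook on the open worktop; draw the tote with the hook alone, keep the jars in it upright, and leave the pepper mill and the candle where they stand.

Things in the scene. Friction and masses are not known exactly. Their poses are not given: they have to be found in the camera images.
- pull_hook: Pull hook, 0.16 kg, loose: steel strip 24 mm wide bent down at both ends, on which it stands. Origin: underside level, under the grip; x along the strip to the hook blade, z up. Strip at z 30-35 mm, x -25 to +135. Rear heel at x -22.5, 5 mm thick, 50 wide (y), z 0-35.
- hook_grip (a point): Middle of the hook's pale wooden grip: a block 20 (hook's x) x 32 (y) mm standing on the strip, from z 35 to 85 mm at x 0, y 0; this point is at z 65. It can be taken from above, across either pair of sides.
- hook_tip (a point): Middle of the lower edge of the hook blade (x 130, y 0, z 0 in the hook's frame). The blade is the bent-down front end: 5 mm thick (x), 44 mm wide (y), from z 0 up to the strip, whose underside is at z 30.
- tote: Blue open tote 146 (x) x 220 (y) x 80 (z) mm, loose on the bare worktop, 0.25-0.5 kg plus 0.21 kg of jars; slides at about 2 to 8 N. Origin: centre of underside; front faces -x. Walls 5 mm. Front compartment empty from x -65 to +8 mm, floor z 5; divider 64 mm high at x 10, jars behind it. More than 25 N between hook and tote is too much. Its front starts 80-105 mm from the stand's origin.
- tote_lip (a point): Middle of the top of the tote's front lip (x -69, y 0, z 80 mm in the tote's frame). The lip is 8 mm thick (x -73 to -65), 12 mm high, and runs along the whole front; its outer face is flush with the front wall.
- shelf_stand: Fixed low shelf: wooden board at 200-214 mm height on side panels (x 90 to 280 mm, inner faces y +-134), with flat steel runners 4 mm high along y +-141 (18 wide) forward to x -50. Origin: on the worktop, midway; x points away from the robot, into the shelf. It carries the front stop. Tote starts turned up to 0.06 rad to it.
- stop_zone (a point): Where the front stop nominally is (origin of the stand). Steel crossbar 11 mm high, with two posts 22 wide, 66 high at y +-75 mm whose rubber pads face +x. The pads' faces lie at x 0 give or take 12 mm: set anew each time, not measured, so find it by feel. It is rigid; over 17 N of tote on it is too much. A tote pulled at its middle squares itself on the pads.
- spice_jar_1: Spice jar with a red cap, diameter 45, 106 mm high, stands loose in the tote's rear compartment (right). Origin: centre of its underside, z up.
- spice_jar_2: Spice jar as above (middle of the rear compartment).
- spice_jar_3: Spice jar as above (left).
- mill_1: Wooden pepper mill, diameter 58, 170 mm high, stands loose to the right of the shelf. Origin: centre of its underside. Must not be disturbed.
- candle_1: Candle in a glass, diameter 76, 90 mm high, stands loose to the left in front. Origin: centre of its underside. Must not be disturbed.

How it is judged:
By the outcome, as a careful person would: the job done as asked, in the order asked, and still so for the second after the job is handed in, with the robot touching nothing.
It also fails if it takes over 67 s, if anything falls off the work surface, if the arm or the gripper's body presses on something with over 40 N, if the wrist force passes 120 N, or if a joint passes its speed limit or range.

ROBOT

A 6-joint arm with a two-finger parallel gripper is mounted at the origin on a cart in front of the work surface, level with it; the furniture and walls round the work are solid. World frame = base frame: x ahead of the robot, y to its left, z up, the work surface at z = 0. Lengths are in m, angles in degrees, forces in N, time in s.
With the tool pointing down it reaches from about 0.425 to 0.95 m from the base axis. Payload 3.5 kg.
Tool frame: the origin (TCP) lies midway between the tips of the shut fingers; the grasp point (between the pads) lies 19 mm behind it; z points along the fingers, x is the direction in which the jaws open and shut, and the axes are right-handed (so a half turn about z gives the same grasp; the last joint's range is limited). The gripper opens to 85 mm and grips with 20 to 120 N. Pads are 22 mm wide; open, the fingers measure 114 mm over their backs; the gripper's body (76 mm by 85 mm) begins 54 mm behind the grasp point. The pads swing forward as they close: fully open they stand 13 mm farther back than shut.
Start: joints at [-8.594, 16.404, 90.338, -0, 73.258, -8.594], TCP at [0.675, 0, 0.231] pointing down, gripper open.
Joint ranges: [-158.93, 158.93], [-51.34, 127.21], [12.03, 142.37], [-87.48, 267.48], [13.55, 161.25], [-162.69, 162.69]. Speed limits (degrees/s): [159.86, 159.86, 180, 180, 180, 180].

INTERFACE

Orientations are given as a 3x3 rotation matrix whose columns are the frame's x, y, z axes.
In Python, from bench import robot gives the robot as it stands. The module is installed in compiled form; this text tells all that it offers.
- The arm moves only by the shell command python3 -m pendant 'ROWS' [FORCE]. ROWS is JSON, a list of rows, each a list of 3 entries, a list of its own where there are three numbers: the turn, a rotation vector about the world's x, y, z in rad, then the shift along the world's x, y, z in m, then the closure in counts, from 0 (fully open) to 255 (shut). In form: [[[wx, wy, wz], [dx, dy, dz], jaw], ...]. A call has 1 to 5 rows; each row shifts and turns the commanded pose from where the row before left it; what a row does not reach is not made up. A row lasts 1/8 s, in which the tool goes at most 62.5 mm and 10.7 degrees, less where a joint would pass 70% of its speed; a pose out of reach is approached as far as the arm can. A call is refused whole if a number of a shift passes 0.0625 or a number of a turn 0.188, either way. A call with a gripper value outside its range is refused whole. The fingers move at their own pace and stop on an object; FORCE is the grip in N (left out, the last holds). Time passes only in rows, so rows that do not move let the fingers close. It gives the time, the measured TCP pose, the force and the opening at its end, in the units of the state.
- robot.get_state(): the state, without advancing time (a new reading comes with each control period).
- robot.grab_frame(name): name is "scene" or "side" or "wrist"; returns the picture (400x640x3 uint8, blue, green, red); there is no depth.
- robot.camera_model(name): a dict with "K" (3x3 intrinsics, pixels), "dist_coeffs" ([k1, k2, p1, p2, k3] as OpenCV has them; the pictures are not rectified), "cam_to_world" (4x4, takes a point from camera to world coordinates); the wrist camera has in their place "mount" (4x4, takes a point from camera to tool coordinates, whose origin is the TCP and whose axes are the tool frame's). Camera axes: x right, y down, z forward; pixel columns grow to the right and rows downward; lengths in m; the calibration is good to about 2 mm. A picture is of the moment at which its call begins: read the wrist's pose just before it. camera_model takes no time and is no camera call.
- robot.hand_in(): hands the job in, once; it reports no verdict.
Trained networks look in the newest picture that a camera, given by its name, has taken for a name from the list of things; names that differ only in an ending like _2 or _b are one class to them, and where a whole thing is asked for, a point or a joint stands for the part that bears it (a point fixed in the world has none). Each returns a list of dicts, best first, with "conf" (0 to 1); they miss things now and then, are a little off and sometimes report something else, mostly with a low value. They report only what shows in the picture. A call takes as long as a camera call.
- robot.boxes_of(thing, camera): "bbox" ([centre column, centre row, width, height] in pixels, round what is visible of it).
- robot.tip_of(thing, camera): "pixel" ([column, row] in pixels: a listed point, or the origin of a listed thing).
The state is a dict: "clock": time; "qpos": joint angles; "qd": joint speeds; "joint_efforts": joint torques, N m; "tool_pos": TCP position; "tool_rot": TCP orientation; "contact_force": force on the tool from outside, world axes, zero at the start; "wrist_torque": the same for the moment, N m; "gripper_width": finger opening in m.
Only numpy, scipy, OpenCV 4.12 (cv2) and the standard library are available. Lean on these libraries where they do the work, as an engineer would, in place of code of your own. Each camera call takes 0.05 s, during which the arm holds its last target. There are 200 camera calls.

## Working session

There is one attempt and no reset: what is moved stays moved. The work goes in short steps, Python scripts to look and compute and a shell command to move; the robot and the scene stay as the last step left them, time stands still between calls to the robot, and variables do not carry over. Pictures are saved under pics/ and viewed, about 8 in all and at most 12, crops included, and the job is handed in when it is done.

```bash
mkdir -p pics; cat > h.py <<'E'
import numpy as np, cv2
from bench import robot
def ray(cam,px,st=None):
    m=robot.camera_model(cam);K=np.array(m["K"]);d=np.array(m["dist_coeffs"])
    u=cv2.undistortPoints(np.array([[px]],float),K,d)[0,0]
    if cam=="wrist":
        st=st or robot.get_state();T=np.eye(4);T[:3,:3]=st["tool_rot"];T[:3,3]=st["tool_pos"];T=T@np.array(m["mount"])
    else: T=np.array(m["cam_to_world"])
    r=T[:3,:3]@np.array([u[0],u[1],1]);return T[:3,3],r/np.linalg.norm(r)
def atz(cam,px,z,st=None):
    o,r=ray(cam,px,st);return o+r*(z-o[2])/r[2]
def tri(rs):
    A=np.zeros((3,3));b=np.zeros(3)
    for o,r in rs:
        P=np.eye(3)-np.outer(r,r);A+=P;b+=P@o
    x=np.linalg.solve(A,b);return x,[np.linalg.norm((np.eye(3)-np.outer(r,r))@(x-o)) for o,r in rs]
E
python3 - <<'E'
from h import *
np.set_printoptions(precision=4,suppress=True)
st=robot.get_state();print(st)
fs=[robot.grab_frame(c) for c in("scene","side","wrist")]
cv2.imwrite("pics/a.png",np.vstack([fs[0],fs[1]])[:, :]) 
for c,f in zip(("scene","side","wrist"),fs): cv2.imwrite(f"pics/{c}.png",f)
cv2.imwrite("pics/all.png",cv2.resize(np.vstack([fs[0],fs[1]]),(480,600)))
Z=dict(hook_grip=.065,hook_tip=0,pull_hook=0,tote_lip=.08,tote=0,stop_zone=0,shelf_stand=0,mill_1=0,candle_1=0)
for t in Z:
    rs=[]
    for c in("scene","side","wrist"):
        for d in robot.tip_of(t,c)[:1]:
            print(t,c,round(d["conf"],2),np.round(d["pixel"],1),atz(c,d["pixel"],Z[t]))
            if d["conf"]>.4: rs.append(ray(c,d["pixel"]))
    if len(rs)>1: print("   tri",*tri(rs))
E
```

```text
{'clock': 0.0, 'qpos': array([-8.5928, 16.4522, 90.4231,  0.001 , 73.2576, -8.5945]), 'qd': array([-0.0765,  0.0125, -0.031 ,  0.0119, -0.0397, -0.0425]), 'joint_efforts': array([ -0.0002, -40.5981, -29.2628,  -0.0002,   0.0058,   0.    ]), 'tool_pos': array([0.6743, 0.0002, 0.23  ]), 'tool_rot': array([[ 1.    ,  0.    , -0.0023],
       [ 0.    , -1.    ,  0.0004],
       [-0.0023, -0.0004, -1.    ]]), 'contact_force': array([-0.6353,  0.362 , -0.332 ]), 'wrist_torque': array([ 0.0011, -0.0062,  0.0155]), 'gripper_width': 0.0849480832103071}
hook_grip scene 0.71 [422.3 186.5] [ 0.4317 -0.3363  0.065 ]
hook_grip side 0.73 [390.6 309.1] [ 0.4255 -0.3437  0.065 ]
   tri [ 0.4324 -0.3411  0.0605] [np.float64(0.001980056196882578), np.float64(0.0019800561968826027)]
hook_tip scene 0.72 [294.7 209.8] [0.7332 0.0004 0.    ]
hook_tip side 0.78 [419.2 296.1] [ 0.5578 -0.3422  0.    ]
   tri [ 0.9012 -0.2154 -0.2512] [np.float64(0.05880636925852171), np.float64(0.058806369258521576)]
pull_hook scene 0.55 [420.3 200.5] [ 0.4342 -0.3457  0.    ]
pull_hook side 0.68 [389.1 331.5] [ 0.4297 -0.34
[... 919 characters left out ...]
0006740755565983633)]
shelf_stand scene 0.69 [333.9 228.6] [ 0.5636 -0.0064  0.    ]
shelf_stand side 0.95 [303.5 236.4] [0.5807 0.0014 0.    ]
shelf_stand wrist 0.89 [241.7 175.1] [ 0.5714 -0.0056  0.    ]
   tri [ 0.5697 -0.0057  0.003 ] [np.float64(0.006790640027502208), np.float64(0.005409138851653893), np.float64(0.002549075648258453)]
mill_1 side 0.85 [431.4 252.1] [ 0.7159 -0.2923  0.    ]
candle_1 scene 0.91 [273.2 291.8] [0.5101 0.3216 0.    ]
candle_1 side 0.92 [198.8 210.5] [0.5022 0.317  0.    ]
candle_1 wrist 0.47 [172.3 369.7] [ 0.4221 -0.3458  0.    ]
   tri [0.5109 0.1653 0.1262] [np.float64(0.20019385798937506), np.float64(0.10584109944123632), np.float64(0.271635961490638)]
```

View pics/side.png

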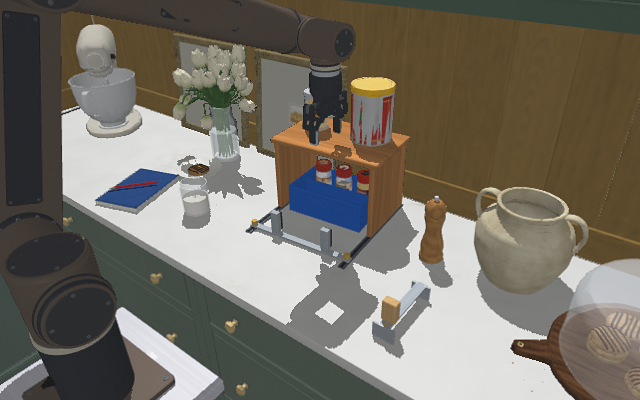

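View pics/wrist.png

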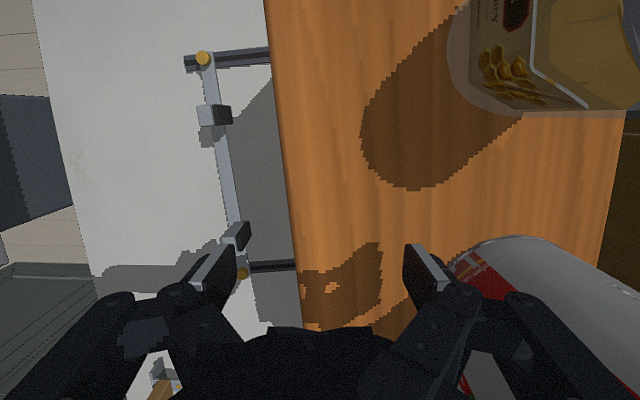

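View pics/scene.png

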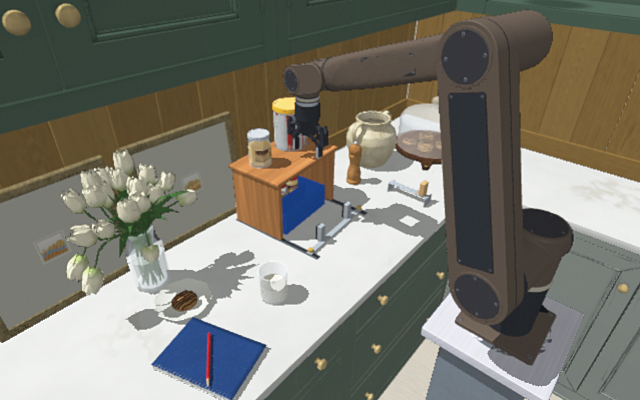

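The pictures show the stand with its bar (wrist knobs at about (204,58) and (242,272)), the hook standing at side (390,309) with its blade pointing away from the robot, the mill at side (431,230) and the candle glass at side (197,195). The scene network's hook_tip is a false hit on the tote. Next: the stand's yaw and the hook's yaw.

```bash
python3 - <<'E'
from h import *
np.set_printoptions(precision=4,suppress=True)
f=cv2.imread("pics/side.png");w=cv2.imread("pics/wrist.png")
L=[ray("wrist",(204,58)),ray("side",(255,222))];R=[ray("wrist",(242,272)),ray("side",(347,257))]
l,r=tri(L),tri(R);print(l,r)
for z in(.011,.02):
  a,b=atz("wrist",(204,58),z),atz("wrist",(242,272),z);d=a-b;print(z,a,b,np.degrees(np.arctan2(-d[0],d[1])),np.linalg.norm(d))
for t in ["hook_tip"]:
  for c in("scene","side"): print([(d["conf"],d["pixel"]) for d in robot.tip_of(t,c)])
a=cv2.resize(f[170:350,220:460],(800,600),interpolation=cv2.INTER_CUBIC);cv2.imwrite("pics/c1.png",a)
E
```

```text
(array([0.5411, 0.1366, 0.0127]), [np.float64(0.0016508330445183462), np.float64(0.0016508330445183417)]) (array([ 0.5641, -0.146 ,  0.0121]), [np.float64(0.0002418906868146108), np.float64(0.00024189068681453775)])
0.011 [0.5394 0.1384 0.011 ] [ 0.5636 -0.1464  0.011 ] 4.872813602953111 0.28580920084704986
0.02 [0.5427 0.1367 0.02  ] [ 0.5664 -0.141   0.02  ] 4.872813602953093 0.27871770680737834
[(0.72, [294.7, 209.8]), (0.57, [389.9, 189.3]), (0.56, [332.4, 229.2])]
[(0.78, [419.2, 296.1])]
```

View pics/c1.png

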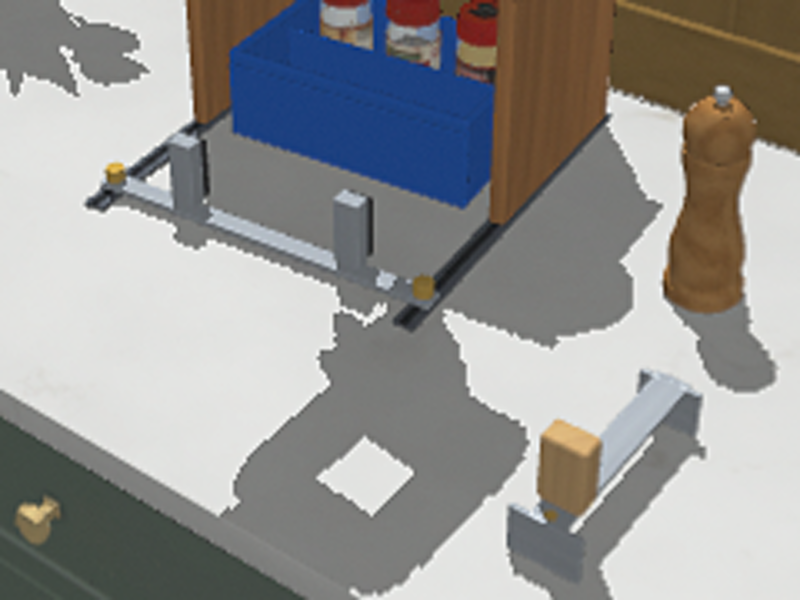

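```bash
python3 -m pendant '[[[0,0,0],[-0.06,0,0],0],[[0,0,0],[-0.055,-0.05,0],0],[[0,0,0],[-0.045,-0.06,0],0],[[0,0,0],[-0.04,-0.06,0],0],[[0,0,0],[-0.03,-0.06,0],0]]' 80; python3 -m pendant '[[[0,0,0],[-0.005,-0.06,-0.03],0],[[0,0,0],[-0.006,-0.05,-0.03],0],[[0,0,0],[0,0,0],0]]'
python3 - <<'E'
from h import *
np.set_printoptions(precision=4,suppress=True)
for z in (.08,):
  a,b=atz("side",(289.6,188.6),z),atz("side",(363.4,206.6),z);d=a-b;print("tote",a,b,(a+b)/2,np.degrees(np.arctan2(-d[0],d[1])),np.linalg.norm(d))
print(tri([ray("scene",(389.9,189.3)),ray("side",(419.2,296.1))]))
st=robot.get_state();print(st["clock"],st["tool_pos"],st["contact_force"])
f=robot.grab_frame("wrist");cv2.imwrite("pics/w2.png",f)
for t,z in dict(hook_grip=.065,hook_tip=0,pull_hook=0).items():
  print(t,[(round(d["conf"],2),d["pixel"],atz("wrist",d["pixel"],z,st)) for d in robot.tip_of(t,"wrist")])
E
```

```text
clock: 2.22
tool_pos: [0.4673, -0.201, 0.2317]
tool_rot: [[1.0, 0.001, 0.001], [0.001, -1.0, -0.001], [0.001, 0.001, -1.0]]
contact_force: [0.1, 0.0, 1.0]
gripper_width: 0.0851
clock: 2.6
tool_pos: [0.4559, -0.3075, 0.1705]
tool_rot: [[1.0, -0.005, -0.004], [-0.005, -1.0, 0.003], [-0.004, -0.003, -1.0]]
contact_force: [-0.9, 0.5, 0.4]
gripper_width: 0.0855
tote [0.6436 0.0974 0.08  ] [ 0.6845 -0.1112  0.08  ] [ 0.664  -0.0069  0.08  ] 11.107251803088593 0.21252792256577424
(array([ 0.5606, -0.3411, -0.0027]), [np.float64(7.691169669859288e-06), np.float64(7.69116966981038e-06)])
2.6 [ 0.4559 -0.3075  0.1705] [-0.8933  0.5444  0.3696]
hook_grip [(0.74, [290.0, 228.9], array([ 0.4285, -0.339 ,  0.065 ]))]
hook_tip [(0.9, [410.8, 209.5], array([ 0.5629, -0.3419,  0.    ]))]
pull_hook [(0.84, [293.6, 210.3], array([ 0.426 , -0.3421,  0.    ]))]
```

View pics/w2.png

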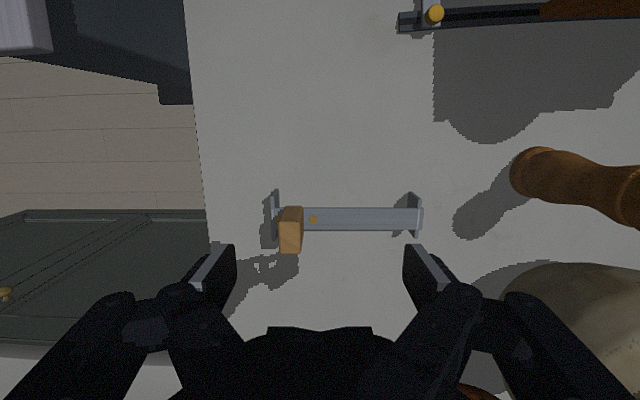

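The wrist view shows the hook parallel to world x (yaw about 0): grip at (290,229), blade at (411,209). It agrees with the text's 130 mm.

```bash
python3 -m pendant '[[[0,0,0],[-0.026,-0.0335,-0.0245],0],[[0,0,0],[0,0,-0.05],0],[[0,0,0],[0,0,-0.05],0],[[0,0,0],[0,0,0],0],[[0,0,0],[0,0,0],255]]' 80; python3 -m pendant '[[[0,0,0],[0,0,0],255],[[0,0,0],[0,0,0],255],[[0,0,0],[0,0,0],255],[[0,0,0],[0,0,0],255]]' 80
```

```text
clock: 3.42
tool_pos: [0.4336, -0.3397, 0.0514]
tool_rot: [[1.0, 0.001, 0.003], [0.001, -1.0, -0.003], [0.003, 0.003, -1.0]]
contact_force: [1.1, -1.0, 0.0]
gripper_width: 0.0701
clock: 3.92
tool_pos: [0.4326, -0.3401, 0.0507]
tool_rot: [[1.0, 0.0, 0.001], [0.0, -1.0, -0.002], [0.001, 0.002, -1.0]]
contact_force: [-0.7, 0.5, 6.6]
gripper_width: 0.0192
```

```bash
python3 -m pendant '[[[0,0,0],[0,0,0.03],255],[[0,0,0],[0,0,0.035],255],[[0,0,0],[0,0,0.035],255],[[0,0,0],[0,0,0],255]]' 100; python3 -m pendant '[[[0,0,0.02],[0.005,0.05,0],255],[[0,0,0.02],[0.006,0.058,0],255],[[0,0,0.02],[0.006,0.058,0],255],[[0,0,0.024],[0.006,0.058,0],255],[[0,0,0],[0.006,0.058,0],255]]'
python3 -m pendant '[[[0,0,0],[0.006,0.05,0],255],[[0,0,0],[0.006,0.01,0],255],[[0,0,0],[0,0,0],255]]'
python3 - <<'E'
from h import *
np.set_printoptions(precision=4,suppress=True)
st=robot.get_state();print(st["clock"],st["tool_pos"],st["contact_force"],st["wrist_torque"])
fs=[robot.grab_frame(c) for c in("scene","side","wrist")]
cv2.imwrite("pics/s3.png",cv2.resize(fs[1][130:330,230:480],(750,600),interpolation=cv2.INTER_CUBIC));cv2.imwrite("pics/w3.png",fs[2])
for t,z in dict(hook_grip=.165,hook_tip=.1,tote_lip=.08,stop_zone=0).items():
  rs=[]
  for c in("scene","side","wrist"):
    for d in robot.tip_of(t,c)[:1]:
      print(t,c,round(d["conf"],2),d["pixel"],atz(c,d["pixel"],z,st))
      if d["conf"]>.5: rs.append(ray(c,d["pixel"],st))
  if len(rs)>1: print("  ",*tri(rs))
E
```

```text
clock: 4.42
tool_pos: [0.4333, -0.3406, 0.152]
tool_rot: [[1.0, -0.0, 0.004], [-0.0, -1.0, -0.005], [0.004, 0.005, -1.0]]
contact_force: [-0.4, 0.0, -2.8]
gripper_width: 0.019
clock: 5.05
tool_pos: [0.4595, -0.055, 0.1468]
tool_rot: [[0.997, 0.083, -0.003], [0.083, -0.997, 0.001], [-0.003, -0.002, -1.0]]
contact_force: [0.7, 0.2, -1.6]
gripper_width: 0.0185
clock: 5.42
tool_pos: [0.4725, 0.0031, 0.1476]
tool_rot: [[0.996, 0.085, -0.002], [0.085, -0.996, 0.0], [-0.002, -0.0, -1.0]]
contact_force: [-0.1, -0.2, -1.7]
gripper_width: 0.0186
5.425 [0.4725 0.0031 0.1476] [-0.1098 -0.2368 -1.7312] [-0.0181  0.067   0.0318]
hook_grip scene 0.82 [356.1, 199.4] [0.4715 0.0139 0.165 ]
hook_grip side 0.91 [270.2, 201.0] [ 0.4662 -0.0027  0.165 ]
hook_grip wrist 0.82 [319.0, 260.5] [0.4729 0.0048 0.165 ]
   [0.4745 0.0044 0.1593] [np.float64(0.0028859668251772965), np.float64(0.0011317998420080897), np.float64(0.0027185077909880544)]
hook_tip scene 0.57 [319.2, 204.0] [0.5979 0.0298 0.1   ]
hook_tip side 0.61 [305.4, 198.4] [0.6039 0.0101 0.1   ]
hook_tip wrist 0.63 [495.4, 218.6] [0.6006 0.0134 0.1   ]
   [0.6084 0.0144 0.0919] [np.float64(0.004071930402151457), np.float64(0.0037544425913451094), np.float64(0.004117253975096819)]
tote_lip scene 0.69 [307.2, 197.2] [0.6724 0.003  0.08  ]
tote_lip side 0.9 [321.0, 195.5] [0.6647 0.0077 0.08  ]
tote_lip wrist 0.71 [564.2, 218.2] [0.6731 0.0122 0.08  ]
   [0.6682 0.01   0.082 ] [np.float64(0.003116400945019923), np.float64(0.00386316624064604), np.float64(0.0037483741670764773)]
stop_zone scene 0.9 [328.6, 230.9] [0.5688 0.0146 0.    ]
stop_zone side 0.89 [302.8, 239.9] [ 0.5678 -0.0068  0.    ]
stop_zone wrist 0.63 [411.2, 196.4] [ 0.572  -0.0005  0.    ]
   [ 0.577   0.0003 -0.0102] [np.float64(0.0030173465421565572), np.float64(0.0015236521612652949), np.float64(0.003644229557810518)]
```

View pics/s3.png

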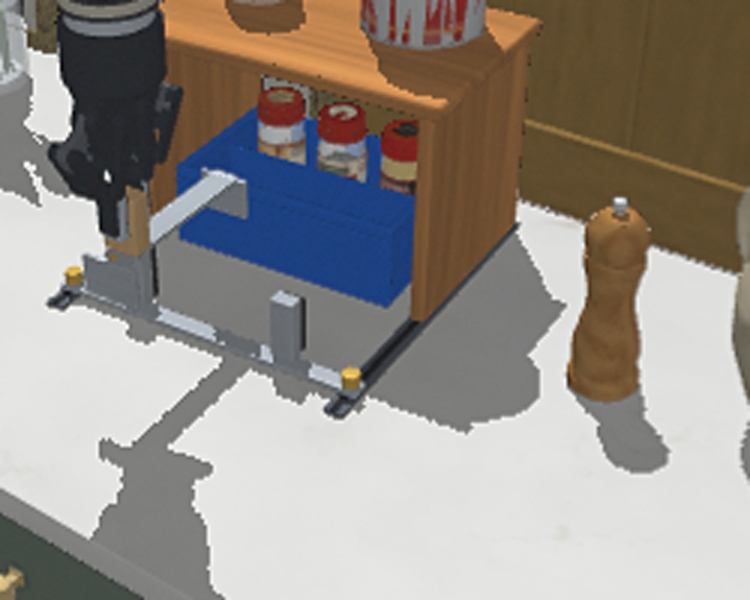

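View pics/w3.png

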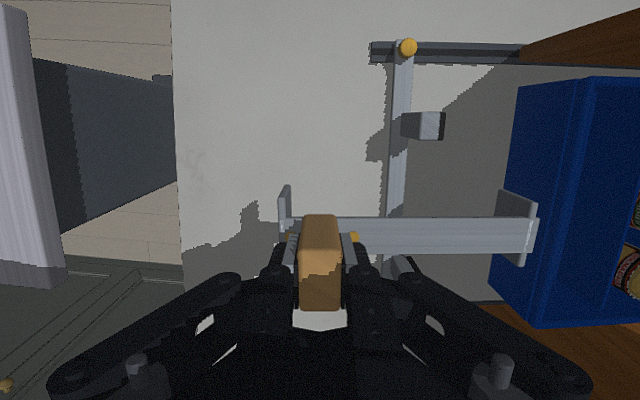

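```bash
python3 - <<'E'
from h import *
np.set_printoptions(precision=4,suppress=True)
st=robot.get_state()
for p,q,z in [((519,88),(490,292),0),((583,78),(541,325),.08)]:
  a,b=atz("wrist",p,z,st),atz("wrist",q,z,st);d=a-b;print(a,b,(a+b)/2,np.degrees(np.arctan2(-d[0],d[1])),np.linalg.norm(d))
a,b=atz("wrist",(408,47),.015,st),atz("wrist",(440,120),.066,st);print(a,b)
E
```

```text
[0.6629 0.1181 0.    ] [ 0.6916 -0.1126  0.    ] [0.6772 0.0027 0.    ] 7.075496201287844 0.23249152596576797
[0.6563 0.1178 0.08  ] [ 0.6898 -0.0943  0.08  ] [0.673  0.0117 0.08  ] 8.956268829308705 0.21475211686088316
[0.5421 0.1397 0.015 ] [0.5616 0.0782 0.066 ]
```

```bash
python3 -m pendant '[[[0,0,0],[0.032,0,0],255],[[0,0,0],[0.032,0,0],255],[[0,0,0],[0.032,-0.001,0],255],[[0,0,0],[0,0,0],255]]'
python3 -m pendant '[[[0,0,0],[0,0,-0.014],255],[[0,0,0],[0,0,-0.014],255],[[0,0,0],[0,0,-0.013],255],[[0,0,0],[0,0,0],255],[[0,0,0],[0,0,0],255]]'
python3 - <<'E'
from h import *
np.set_printoptions(precision=4,suppress=True)
st=robot.get_state();print(st["tool_pos"],st["contact_force"],st["wrist_torque"])
fs=[robot.grab_frame(c) for c in("side","wrist")]
cv2.imwrite("pics/s4.png",np.hstack([cv2.resize(fs[0][150:250,270:370],(500,500),interpolation=cv2.INTER_CUBIC),cv2.resize(fs[1][0:400,340:640],(300,400))[:400] if 0 else cv2.copyMakeBorder(fs[1][:,340:],0,100,0,0,0)]))
E
```

```text
clock: 6.68
tool_pos: [0.5706, 0.0017, 0.149]
tool_rot: [[0.996, 0.084, 0.001], [0.084, -0.996, -0.0], [0.001, 0.0, -1.0]]
contact_force: [-0.5, -0.9, -1.8]
gripper_width: 0.0186
clock: 7.3
tool_pos: [0.5691, 0.0018, 0.1081]
tool_rot: [[0.996, 0.084, 0.0], [0.084, -0.996, -0.0], [0.0, 0.0, -1.0]]
contact_force: [0.6, -0.4, -1.2]
gripper_width: 0.0188
[0.5691 0.0018 0.1081] [ 0.5917 -0.4381 -1.1678] [-0.0243  0.1119  0.0259]
```

View pics/s4.png

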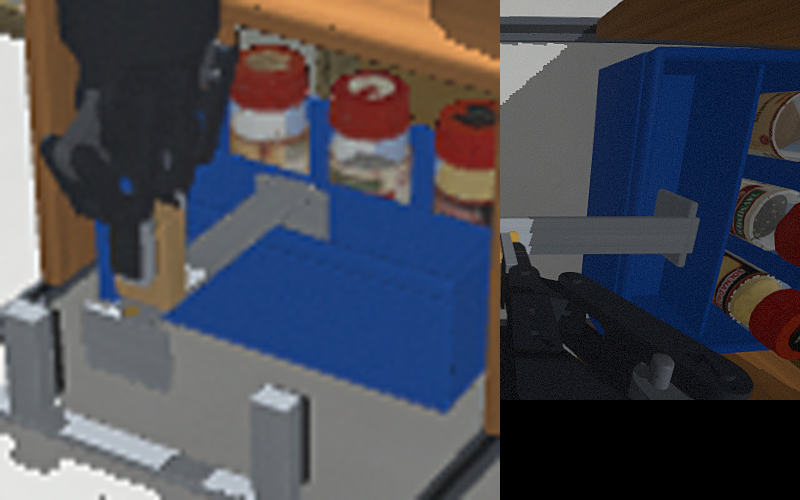

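The blade sits behind the lip inside the front compartment (wrist crop at (680,230)), strip over the lip. Now pull gently.

```bash
python3 -m pendant '[[[0,0,0],[-0.006,-0.0005,0],255],[[0,0,0],[-0.006,-0.0005,0],255],[[0,0,0],[-0.003,-0.0003,0],255],[[0,0,0],[-0.002,-0.0002,0],255],[[0,0,0],[-0.002,-0.0002,0],255]]' 110
python3 -m pendant '[[[0,0,0],[-0.002,-0.0002,0],255],[[0,0,0],[-0.002,-0.0002,0],255],[[0,0,0],[-0.002,-0.0002,0],255],[[0,0,0],[-0.002,-0.0002,0],255],[[0,0,0],[-0.002,-0.0002,0],255]]'
python3 -m pendant '[[[0,0,0],[-0.003,-0.0003,0],255],[[0,0,0],[-0.003,-0.0003,0],255],[[0,0,0],[-0.003,-0.0003,0],255],[[0,0,0],[-0.003,-0.0003,0],255],[[0,0,0],[-0.003,-0.0003,0],255]]'
```

```text
clock: 8.02
tool_pos: [0.5506, 0.0001, 0.1081]
tool_rot: [[0.996, 0.084, 0.002], [0.084, -0.996, 0.0], [0.002, 0.0, -1.0]]
contact_force: [3.9, 2.2, -3.6]
gripper_width: 0.0186
clock: 8.65
tool_pos: [0.5402, -0.0009, 0.1082]
tool_rot: [[0.996, 0.084, 0.001], [0.084, -0.996, -0.0], [0.001, 0.0, -1.0]]
contact_force: [4.1, 0.4, -2.2]
gripper_width: 0.0183
clock: 9.28
tool_pos: [0.525, -0.0024, 0.1081]
tool_rot: [[0.996, 0.084, 0.001], [0.084, -0.996, -0.0], [0.001, 0.0, -1.0]]
contact_force: [3.5, 0.6, -2.3]
gripper_width: 0.0184
```

```bash
python3 -m pendant '[[[0,0,0],[-0.004,-0.00034,0],255],[[0,0,0],[-0.004,-0.00034,0],255],[[0,0,0],[-0.004,-0.00034,0],255],[[0,0,0],[-0.004,-0.00034,0],255],[[0,0,0],[-0.004,-0.00034,0],255]]'
python3 -m pendant '[[[0,0,0],[-0.004,-0.00034,0],255],[[0,0,0],[-0.004,-0.00034,0],255],[[0,0,0],[-0.004,-0.00034,0],255],[[0,0,0],[-0.004,-0.00034,0],255],[[0,0,0],[-0.003,-0.00025,0],255]]'
python3 - <<'E'
from h import *
np.set_printoptions(precision=4,suppress=True)
st=robot.get_state();print(st["tool_pos"],st["contact_force"],st["wrist_torque"])
fs=[robot.grab_frame(c) for c in("side","wrist")]
cv2.imwrite("pics/s5.png",np.hstack([cv2.resize(fs[0][150:270,240:360],(400,400),interpolation=cv2.INTER_CUBIC),fs[1][:,240:]]))
E
```

```text
clock: 9.9
tool_pos: [0.5049, -0.0041, 0.1081]
tool_rot: [[0.996, 0.084, 0.0], [0.084, -0.996, -0.0], [0.0, 0.0, -1.0]]
contact_force: [4.5, -0.2, -1.0]
gripper_width: 0.0188
clock: 10.52
tool_pos: [0.4858, -0.0057, 0.108]
tool_rot: [[0.996, 0.084, 0.0], [0.084, -0.996, -0.0], [0.0, 0.0, -1.0]]
contact_force: [5.5, 0.4, -0.6]
gripper_width: 0.0187
[ 0.4858 -0.0057  0.108 ] [ 5.5467  0.3983 -0.6281] [ 0.1317 -0.966   0.0327]
```

View pics/s5.png

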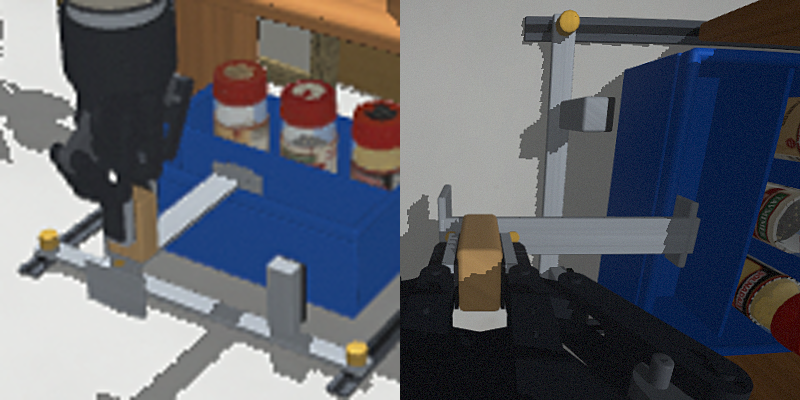

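```bash
python3 -m pendant '[[[0,0,0],[-0.002,-0.00017,0],255],[[0,0,0],[-0.002,-0.00017,0],255],[[0,0,0],[-0.002,-0.00017,0],255],[[0,0,0],[-0.002,-0.00017,0],255],[[0,0,0],[-0.002,-0.00017,0],255]]'
python3 -m pendant '[[[0,0,0],[-0.0015,-0.00013,0],255],[[0,0,0],[-0.001,-0.00008,0],255],[[0,0,0],[-0.001,-0.00008,0],255]]'
python3 -m pendant '[[[0,0,0],[-0.001,-0.00008,0],255],[[0,0,0],[-0.001,-0.00008,0],255],[[0,0,0],[-0.001,-0.00008,0],255]]'
```

```text
clock: 11.25
tool_pos: [0.4759, -0.0065, 0.108]
tool_rot: [[0.996, 0.084, 0.0], [0.084, -0.996, -0.0], [0.0, 0.0, -1.0]]
contact_force: [4.8, 0.6, -0.5]
gripper_width: 0.0184
clock: 11.62
tool_pos: [0.4724, -0.0068, 0.108]
tool_rot: [[0.996, 0.084, 0.0], [0.084, -0.996, 0.0], [0.0, 0.0, -1.0]]
contact_force: [5.3, 0.9, -0.4]
gripper_width: 0.0183
clock: 12.0
tool_pos: [0.4695, -0.0071, 0.108]
tool_rot: [[0.996, 0.084, 0.0], [0.084, -0.996, 0.0], [0.0, -0.0, -1.0]]
contact_force: [4.3, 0.4, -0.6]
gripper_width: 0.0187
```

```bash
for i in 1 2; do :; done
python3 -m pendant '[[[0,0,0],[-0.001,-0.00008,0],255],[[0,0,0],[-0.001,-0.00008,0],255],[[0,0,0],[-0.001,-0.00008,0],255]]'
```

```text
clock: 12.38
tool_pos: [0.4664, -0.0073, 0.108]
tool_rot: [[0.996, 0.084, 0.0], [0.084, -0.996, -0.0], [0.0, 0.0, -1.0]]
contact_force: [4.7, 0.1, -1.0]
gripper_width: 0.0183
```

```bash
python3 -m pendant '[[[0,0,0],[-0.001,-0.00008,0],255],[[0,0,0],[-0.001,-0.00008,0],255]]'
```

```text
clock: 12.62
tool_pos: [0.4644, -0.0074, 0.108]
tool_rot: [[0.996, 0.084, 0.0], [0.084, -0.996, 0.0], [0.0, -0.0, -1.0]]
contact_force: [5.2, 1.0, 0.1]
gripper_width: 0.0188
```

```bash
python3 -m pendant '[[[0,0,0],[-0.001,-0.00008,0],255],[[0,0,0],[-0.001,-0.00008,0],255]]'
```

```text
clock: 12.88
tool_pos: [0.4624, -0.0076, 0.108]
tool_rot: [[0.996, 0.084, 0.0], [0.084, -0.996, -0.0], [0.0, 0.0, -1.0]]
contact_force: [4.7, 0.4, -0.9]
gripper_width: 0.0188
```

```bash
python3 -m pendant '[[[0,0,0],[-0.001,-0.00008,0],255],[[0,0,0],[-0.001,-0.00008,0],255]]'
```

```text
clock: 13.12
tool_pos: [0.4604, -0.0078, 0.108]
tool_rot: [[0.996, 0.084, 0.0], [0.084, -0.996, -0.0], [0.0, 0.0, -1.0]]
contact_force: [4.6, 0.5, -1.1]
gripper_width: 0.0188
```

```bash
python3 -m pendant '[[[0,0,0],[-0.001,-0.00008,0],255],[[0,0,0],[-0.001,-0.00008,0],255]]'
```

```text
clock: 13.38
tool_pos: [0.4584, -0.008, 0.108]
tool_rot: [[0.996, 0.084, 0.0], [0.084, -0.996, -0.0], [0.0, 0.0, -1.0]]
contact_force: [4.5, 0.5, -0.1]
gripper_width: 0.0189
```

```bash
python3 -m pendant '[[[0,0,0],[-0.001,-0.00008,0],255],[[0,0,0],[-0.001,-0.00008,0],255]]'
```

```text
clock: 13.62
tool_pos: [0.4564, -0.0081, 0.108]
tool_rot: [[0.996, 0.084, 0.0], [0.084, -0.996, -0.0], [0.0, 0.0, -1.0]]
contact_force: [4.1, -0.1, -0.5]
gripper_width: 0.0186
```

```bash
python3 -m pendant '[[[0,0,0],[-0.001,-0.00008,0],255],[[0,0,0],[-0.001,-0.00008,0],255]]'
```

```text
clock: 13.88
tool_pos: [0.4544, -0.0083, 0.108]
tool_rot: [[0.996, 0.084, 0.0], [0.084, -0.996, -0.0], [-0.0, 0.0, -1.0]]
contact_force: [4.4, -0.2, -0.2]
gripper_width: 0.0188
```

```bash
python3 -m pendant '[[[0,0,0],[-0.001,-0.00008,0],255]]'
```

```text
clock: 14.0
tool_pos: [0.4537, -0.0084, 0.1079]
tool_rot: [[0.996, 0.084, 0.001], [0.084, -0.996, -0.0], [0.001, 0.0, -1.0]]
contact_force: [8.0, 0.0, -4.4]
gripper_width: 0.0188
```

Contact is starting: smaller steps.

```bash
python3 -m pendant '[[[0,0,0],[-0.0003,-0.00003,0],255],[[0,0,0],[0,0,0],255]]'; python3 -c "
from h import *
print(robot.get_state()['contact_force'],robot.get_state()['wrist_torque'])"
```

```text
clock: 14.25
tool_pos: [0.4537, -0.0084, 0.1079]
tool_rot: [[0.996, 0.084, 0.002], [0.084, -0.996, -0.0], [0.002, 0.0, -1.0]]
contact_force: [8.1, 0.4, -3.4]
gripper_width: 0.0188
[ 8.14895535  0.4425973  -3.43022094] [ 0.13984491 -1.29467293  0.10844261]
```

```bash
python3 -m pendant '[[[0,0,0],[-0.0005,-0.00004,0],255],[[0,0,0],[0,0,0],255]]'
```

```text
clock: 14.5
tool_pos: [0.4537, -0.0085, 0.1078]
tool_rot: [[0.996, 0.084, 0.003], [0.084, -0.996, -0.0], [0.003, 0.001, -1.0]]
contact_force: [9.7, 0.7, -4.3]
gripper_width: 0.0184
```

```bash
python3 - <<'E'
from h import *
fs=[robot.grab_frame(c) for c in("side","wrist")]
cv2.imwrite("pics/s6.png",np.hstack([cv2.resize(fs[0][170:290,240:360],(400,400),interpolation=cv2.INTER_CUBIC),fs[1][:,240:]]))
E
```

```text
(no output)
```

View pics/s6.png

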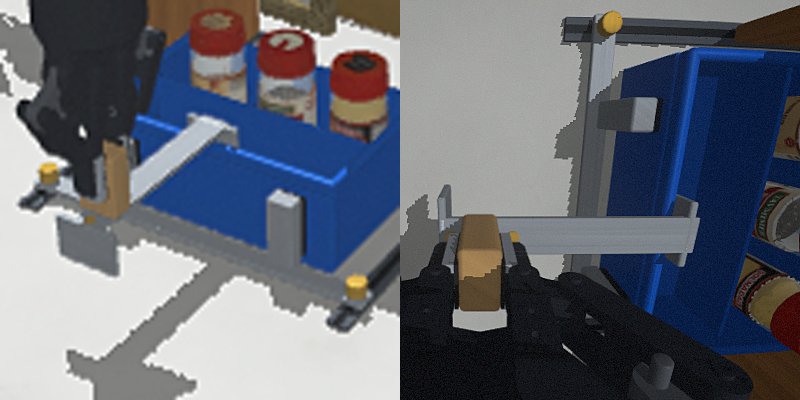

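The left pad (crop (655,115)) is touched first; the tote still stands about 3° turned, so the blade bears on its left corner. Continue gently so it squares.

```bash
python3 -m pendant '[[[0,0,0],[-0.0005,-0.00004,0],255],[[0,0,0],[0,0,0],255]]'
```

```text
clock: 14.85
tool_pos: [0.4537, -0.0085, 0.1077]
tool_rot: [[0.996, 0.084, 0.005], [0.084, -0.996, -0.0], [0.005, 0.001, -1.0]]
contact_force: [12.3, 0.4, -6.7]
gripper_width: 0.0186
```

```bash
python3 -m pendant '[[[0,0,0],[-0.0005,-0.00004,0],255],[[0,0,0],[0,0,0],255]]'
```

```text
clock: 15.1
tool_pos: [0.4537, -0.0085, 0.1077]
tool_rot: [[0.996, 0.084, 0.006], [0.084, -0.996, -0.0], [0.006, 0.001, -1.0]]
contact_force: [14.8, 0.8, -9.3]
gripper_width: 0.0184
```

```bash
python3 -m pendant '[[[0,0,0],[0,0,0],255],[[0,0,0],[0,0,0],255],[[0,0,0],[0,0,0],255],[[0,0,0],[0,0,0],255]]'
python3 - <<'E'
from h import *
st=robot.get_state()
fs=[robot.grab_frame(c) for c in("side","wrist")]
cv2.imwrite("pics/w7raw.png",fs[1]);cv2.imwrite("pics/s7raw.png",fs[0])
print(st["tool_pos"],st["contact_force"],st["wrist_torque"])
a=cv2.resize(fs[1][20:360,380:580],(353,600),interpolation=cv2.INTER_CUBIC)
b=cv2.resize(fs[0][180:290,270:350],(436,600),interpolation=cv2.INTER_CUBIC)
cv2.imwrite("pics/c7.png",np.hstack([a,b]))
E
```

```text
clock: 15.6
tool_pos: [0.4537, -0.0085, 0.1077]
tool_rot: [[0.996, 0.084, 0.006], [0.084, -0.996, -0.0], [0.006, 0.001, -1.0]]
contact_force: [13.8, 0.5, -8.1]
gripper_width: 0.0185
[ 0.45369082 -0.00854417  0.10769932] [13.83247141  0.52492069 -8.13935589] [ 0.22535425 -1.95449664  0.16267986]
```

View pics/c7.png

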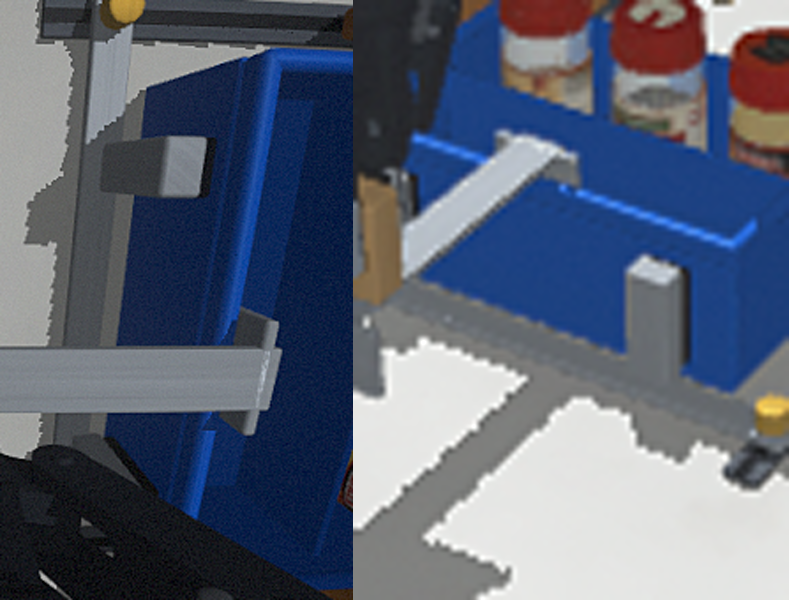

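```bash
python3 - <<'E'
from h import *
np.set_printoptions(precision=4,suppress=True)
st=robot.get_state()
def P(a):return (a[0]/1.765+380,a[1]/1.765+20)
def Y(n,p,q,z,c="wrist"):
  a,b=atz(c,p,z,st),atz(c,q,z,st);d=a-b;print(n,a,b,np.degrees(np.arctan2(-d[0],d[1])))
Y("lip in",P((262,75)),P((185,520)),.08);Y("lip out",P((245,65)),P((170,510)),.08)
Y("bar L",P((90,60)),P((60,345)),.011);Y("bar R",P((127,60)),P((108,345)),.011)
S=lambda a:((a[0]-353)/5.45+270,a[1]/5.45+180)
Y("side lip",S((412,135)),S((735,245)),.08,"side")
Y("side bar",S((440,275)),S((790,425)),.011,"side")
Y("side foot",S((420,285)),S((735,390)),0,"side")
print("hook yaw",np.degrees(np.arctan2(st["tool_rot"][1,0],st["tool_rot"][0,0])))
g=cv2.cvtColor(cv2.imread("pics/w7raw.png"),cv2.COLOR_BGR2HSV)
hook=[atz("wrist",P((275,322)),.09,st),atz("wrist",P((250,432)),.09,st)];print(hook)
E
```

```text
lip in [0.5652 0.1019 0.08  ] [ 0.5813 -0.0668  0.08  ] 5.438717013826656
lip out [0.5587 0.1042 0.08  ] [ 0.5735 -0.0623  0.08  ] 5.07841522562855
bar L [0.5324 0.1161 0.011 ] [ 0.5417 -0.0172  0.011 ] 3.970556464394905
bar R [0.549  0.1178 0.011 ] [ 0.5666 -0.0152  0.011 ] 7.512072015069684
side lip [0.568 0.062 0.08 ] [ 0.5834 -0.1115  0.08  ] 5.050096574232574
side bar [0.5624 0.0446 0.011 ] [ 0.5669 -0.1535  0.011 ] 1.2892188691617734
side foot [0.562  0.0576 0.    ] [ 0.5847 -0.1115  0.    ] 7.6623842104039985
hook yaw 4.8165832742028485
[array([0.5848, 0.0228, 0.09  ]), array([ 0.5882, -0.0196,  0.09  ])]
```

Lip yaw measures 5.1–5.4° against 4.8° for the stand, the hook force was held at about 14 N against 4.6 N sliding friction, and there was no further motion. So it is seated on both pads with roughly 10 N. Ease off, unhook and lift.

```bash
python3 -m pendant '[[[0,0,0],[0.001,0.0001,0],255],[[0,0,0],[0.001,0.0001,0],255],[[0,0,0],[0.002,0.0002,0],255],[[0,0,0],[0.005,0.0004,0],255],[[0,0,0],[0.005,0.0004,0],255]]'
python3 -m pendant '[[[0,0,0],[0.003,0.0003,0],255],[[0,0,0],[0,0,0],255],[[0,0,0],[0,0,0.01],255],[[0,0,0],[0,0,0.02],255],[[0,0,0],[0,0,0.025],255]]'
```

```text
clock: 16.32
tool_pos: [0.4646, -0.0071, 0.107]
tool_rot: [[0.996, 0.084, -0.004], [0.084, -0.996, 0.0], [-0.004, -0.001, -1.0]]
contact_force: [-0.6, 0.3, -0.3]
gripper_width: 0.0187
clock: 16.95
tool_pos: [0.4682, -0.0069, 0.1637]
tool_rot: [[0.996, 0.084, -0.001], [0.084, -0.996, 0.0], [-0.001, -0.0, -1.0]]
contact_force: [0.7, -0.1, -1.8]
gripper_width: 0.0186
```

```bash
python3 -m pendant '[[[0,0,0],[-0.003,-0.04,0],255],[[0,0,-0.02],[-0.006,-0.055,0],255],[[0,0,-0.02],[-0.006,-0.058,0],255],[[0,0,-0.02],[-0.006,-0.058,0],255],[[0,0,-0.024],[-0.006,-0.058,0],255]]'
python3 -m pendant '[[[0,0,0],[-0.006,-0.05,0],255],[[0,0,0],[-0.002,-0.014,-0.03],255],[[0,0,0],[0,0,-0.04],255],[[0,0,0],[0,0,-0.03],255],[[0,0,0],[0,0,0],255]]'
```

```text
clock: 17.58
tool_pos: [0.4414, -0.2779, 0.164]
tool_rot: [[1.0, -0.001, 0.001], [-0.001, -1.0, -0.001], [0.001, 0.001, -1.0]]
contact_force: [0.3, -0.3, -1.6]
gripper_width: 0.0188
clock: 18.2
tool_pos: [0.4321, -0.3384, 0.0608]
tool_rot: [[1.0, -0.0, -0.004], [-0.0, -1.0, 0.005], [-0.004, -0.005, -1.0]]
contact_force: [-0.2, -0.6, -1.2]
gripper_width: 0.0185
```

```bash
python3 -m pendant '[[[0,0,0],[0,0,-0.005],255],[[0,0,0],[0,0,-0.003],255],[[0,0,0],[0,0,0],255]]'
```

```text
clock: 18.58
tool_pos: [0.4341, -0.3403, 0.0559]
tool_rot: [[1.0, 0.0, 0.001], [0.0, -1.0, -0.001], [0.001, 0.001, -1.0]]
contact_force: [-0.3, -0.1, -1.3]
gripper_width: 0.0184
```

```bash
python3 -m pendant '[[[0,0,0],[0,0,-0.001],255],[[0,0,0],[0,0,0],255]]'
```

```text
clock: 18.82
tool_pos: [0.4337, -0.34, 0.0542]
tool_rot: [[1.0, 0.0, 0.0], [0.0, -1.0, -0.0], [0.0, 0.0, -1.0]]
contact_force: [0.3, 0.4, -1.2]
gripper_width: 0.0186
```

```bash
python3 -m pendant '[[[0,0,0],[0,0,-0.002],255],[[0,0,0],[0,0,0],255]]'
```

```text
clock: 19.08
tool_pos: [0.4335, -0.3398, 0.0517]
tool_rot: [[1.0, -0.0, -0.0], [-0.0, -1.0, 0.0], [-0.0, -0.0, -1.0]]
contact_force: [-0.0, -0.1, -1.8]
gripper_width: 0.0185
```

```bash
python3 -m pendant '[[[0,0,0],[0,0,-0.001],255],[[0,0,0],[0,0,0],255]]'
```

```text
clock: 19.32
tool_pos: [0.4337, -0.34, 0.0509]
tool_rot: [[1.0, 0.0, -0.0], [0.0, -1.0, 0.0], [-0.0, -0.0, -1.0]]
contact_force: [-0.1, -0.2, -1.3]
gripper_width: 0.0186
```

```bash
python3 -m pendant '[[[0,0,0],[0,0,-0.001],255],[[0,0,0],[0,0,0],255]]'
```

```text
clock: 19.58
tool_pos: [0.4337, -0.3401, 0.0507]
tool_rot: [[1.0, 0.0, -0.0], [0.0, -1.0, 0.0], [-0.0, -0.0, -1.0]]
contact_force: [-2.8, 1.6, 4.9]
gripper_width: 0.0183
```

```bash
python3 -m pendant '[[[0,0,0],[0,0,-0.001],255],[[0,0,0],[0,0,0],255]]'
```

```text
clock: 19.82
tool_pos: [0.4337, -0.3402, 0.0507]
tool_rot: [[1.0, 0.0, -0.001], [0.0, -1.0, 0.0], [-0.001, -0.0, -1.0]]
contact_force: [-5.2, 3.5, 9.3]
gripper_width: 0.0188
```

It stands on the worktop at 0.0507, as before. Release, rise and check.

```bash
python3 -m pendant '[[[0,0,0],[0,0,0.0015],255],[[0,0,0],[0,0,0],0],[[0,0,0],[0,0,0],0],[[0,0,0],[0,0,0],0],[[0,0,0],[0,0,0],0]]'; python3 -m pendant '[[[0,0,0],[0,0,0],0],[[0,0,0],[0,0,0.03],0],[[0,0,0],[0,0,0.06],0],[[0,0,0],[0,0,0.06],0],[[0,0,0],[0,0,0.05],0]]'
python3 -m pendant '[[[0,0,0],[0,0.06,0],0],[[0,0,0],[0,0.06,0],0],[[0,0,0],[0,0.06,0],0],[[0,0,0],[0,0.06,0],0],[[0,0,0],[0.01,0.06,0],0]]'
python3 -m pendant '[[[0,0,0],[0.03,0.03,0],0],[[0,0,0],[0.04,0,0],0],[[0,0,0],[0,0,0],0],[[0,0,0],[0,0,0],0]]'
python3 - <<'E'
from h import *
np.set_printoptions(precision=4,suppress=True)
st=robot.get_state()
fs=[robot.grab_frame(c) for c in("wrist","side")]
a=cv2.resize(fs[0][:,:],(640,400));b=cv2.resize(fs[1][170:350,180:460],(311,200))
cv2.imwrite("pics/w8raw.png",fs[0]);cv2.imwrite("pics/s8raw.png",fs[1])
cv2.imwrite("pics/fin.png",np.vstack([cv2.copyMakeBorder(fs[0],0,0,0,160,0),cv2.copyMakeBorder(np.hstack([b,cv2.resize(fs[1][170:280,230:370],(254,200)),robot.grab_frame("scene")[150:280,220:430]] if 0 else [b,cv2.resize(fs[1][170:280,230:370],(254,200)),cv2.resize(robot.grab_frame("scene")[150:300,240:440],(235,200))]),0,0,0,0,0)]))
print(st["clock"],st["tool_pos"])
for t,z in dict(hook_grip=.065,pull_hook=0,hook_tip=0,tote_lip=.08,mill_1=0,candle_1=0).items():
  for c in("scene","side","wrist"):
    for d in robot.tip_of(t,c)[:1]: print(t,c,round(d["conf"],2),d["pixel"],atz(c,d["pixel"],z,st))
E
```

```text
clock: 20.45
tool_pos: [0.4337, -0.34, 0.0504]
tool_rot: [[1.0, -0.0, 0.0], [-0.0, -1.0, 0.0], [0.0, -0.0, -1.0]]
contact_force: [-0.9, 1.3, -0.2]
gripper_width: 0.0851
clock: 21.08
tool_pos: [0.4338, -0.3402, 0.2533]
tool_rot: [[1.0, 0.0, 0.002], [0.0, -1.0, -0.002], [0.002, 0.002, -1.0]]
contact_force: [0.6, -1.1, -0.2]
gripper_width: 0.0852
clock: 21.7
tool_pos: [0.4432, -0.0382, 0.2507]
tool_rot: [[1.0, -0.001, 0.001], [-0.001, -1.0, -0.0], [0.001, 0.0, -1.0]]
contact_force: [1.4, -0.2, 0.5]
gripper_width: 0.0851
clock: 22.2
tool_pos: [0.5131, -0.01, 0.25]
tool_rot: [[1.0, -0.0, -0.001], [-0.0, -1.0, 0.0], [-0.001, -0.0, -1.0]]
contact_force: [0.5, 0.3, -0.0]
gripper_width: 0.0853
22.2 [ 0.5131 -0.01    0.25  ]
hook_grip scene 0.92 [423.5, 187.2] [ 0.4262 -0.3349  0.065 ]
hook_grip side 0.79 [393.8, 304.6] [ 0.4399 -0.3424  0.065 ]
pull_hook scene 0.74 [418.0, 202.4] [ 0.4342 -0.3291  0.    ]
pull_hook side 0.64 [389.8, 331.5] [ 0.4305 -0.3438  0.    ]
hook_tip scene 0.82 [389.2, 188.3] [ 0.5644 -0.3415  0.    ]
hook_tip side 0.69 [418.0, 297.5] [ 0.5523 -0.3422  0.    ]
tote_lip scene 0.63 [332.9, 209.6] [0.5641 0.0023 0.08  ]
tote_lip side 0.57 [299.7, 210.5] [0.5756 0.0062 0.08  ]
tote_lip wrist 0.7 [376.3, 170.2] [0.5777 0.0021 0.08  ]
mill_1 scene 0.86 [350.7, 179.7] [ 0.7116 -0.2948  0.    ]
mill_1 side 0.79 [428.9, 255.5] [ 0.7    -0.2936  0.    ]
mill_1 wrist 0.19 [412.5, 155.0] [0.6435 0.0088 0.    ]
candle_1 scene 0.67 [272.2, 292.1] [0.5114 0.3242 0.    ]
candle_1 side 0.83 [198.5, 212.5] [0.4947 0.3096 0.    ]
```

View pics/fin.png

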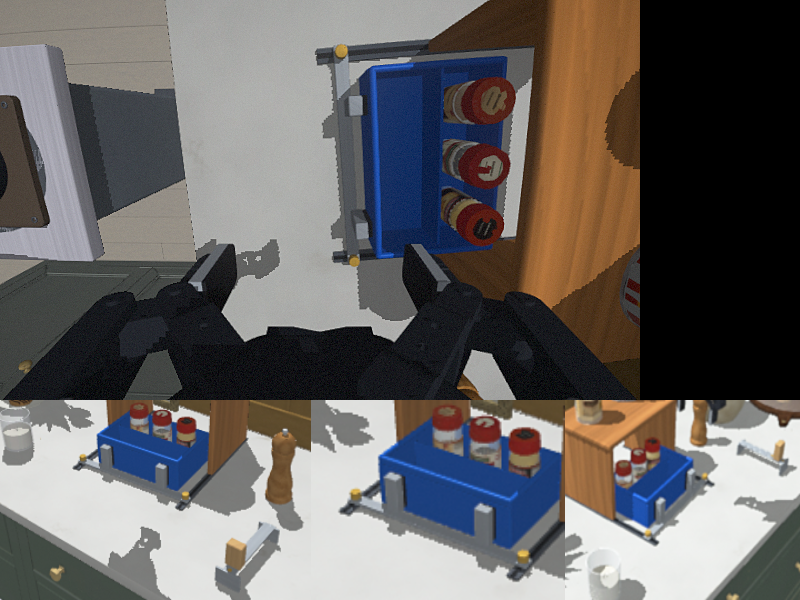

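```bash
python3 - <<'E'
from h import *
np.set_printoptions(precision=4,suppress=True)
st=robot.get_state();im=cv2.imread("pics/w8raw.png").astype(int)
blue=((im[:,:,0]>1.6*im[:,:,2]+15)&(im[:,:,0]>60))
def edge(m,rows,z,n):
  P=np.array([atz("wrist",(float(np.argmax(m[r])),float(r)),z,st) for r in rows]);A=np.c_[P[:,1],np.ones(len(P))]
  for _ in range(3):
    k=np.linalg.lstsq(A,P[:,0],rcond=None)[0];e=P[:,0]-A@k;g=abs(e)<max(.001,1.5*np.median(abs(e)));A,P=A[g],P[g]
  print(n,"yaw",-np.degrees(np.arctan(k[0])),"x at y=0",k[1],len(P))
# front wall foot is hidden by bar/perspective: lip top edge via brightness step
b=cv2.GaussianBlur(im[:,:,0].astype(np.float32),(3,3),0)
for lo,hi in((362,377),(370,392)):
  P=[]
  for r in list(range(80,95))+list(range(120,205)):
    s=b[r,lo:hi];d=s[2:]-s[:-2];P.append((lo+1+int(np.argmax(d)),r))
  P=np.array(P);print(P[::12].tolist())
  W=np.array([atz("wrist",p,.08,st) for p in P.astype(float)]);k=np.polyfit(W[:,1],W[:,0],1);e=W[:,0]-np.polyval(k,W[:,1]);g=abs(e)<.003
  k=np.polyfit(W[g,1],W[g,0],1);print(-np.degrees(np.arctan(k[0])),k[1],g.sum())
edge(blue,list(range(80,95))+list(range(120,205)),.03,"blue outline")
a,c=atz("wrist",(341,51),.013,st),atz("wrist",(354,261),.013,st);d=a-c;print("knobs",a,c,np.degrees(np.arctan2(-d[0],d[1])))
E
```

```text
[[370, 80], [371, 92], [372, 129], [373, 141], [373, 153], [374, 165], [374, 177], [375, 189], [375, 201]]
5.0721422908389195 0.5759513977640807 100
[[371, 80], [371, 92], [372, 129], [373, 141], [373, 153], [374, 165], [374, 177], [375, 189], [375, 201]]
4.785679822434049 0.575942281661418 100
blue outline yaw 4.881141667512211 x at y=0 0.572070833013273 100
knobs [0.5415 0.1383 0.013 ] [ 0.5666 -0.1479  0.013 ] 4.999673540683903
```

The tote is square: lip yaw 4.8–5.1° against 5.0° for the stand. Nothing is touched by the robot, so I hand in.

```bash
python3 -c "
from bench import robot
print(robot.hand_in())"
```

```text
the job is handed in; nothing more can be done
None
```

The tote is home against the front stop, and I handed the job in at about 23 s on the robot's clock.

I gripped the hook, lowered the blade behind the lip and dragged the tote about 10 cm at 1–4 mm per step (roughly 8–32 mm/s). It slid at about 4.6 N. I held about 14 N on the hook for just over half a second once it reached the pads. I then eased off, unhooked and stood the hook back where it came from.

**Last checks:**
- **Squareness:** the lip measured 4.8–5.1° and the stand bar 5.0°. The pictures show the tote up against both posts, and it did not move as the pull rose to 14 N.
- **Objects:** all three jars and the hook are standing. The mill and the candle are where they were, to within the networks' scatter of up to 16 mm.
- **Robot:** the arm was clear and touching nothing.

**Less certain:**
- **Pull on the stop:** it was not measured directly. It is the hook force less the sliding friction, roughly 9–10 N. It may have been somewhat more, because the blade also pushed the lip up by about 6 N.
- **Network disagreement:** the scene camera's first hook-tip report was a false hit on the tote, and I set it aside.

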